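Pack the jar and tuck the carton lid shut

TASK

Lower the small white jar into the empty pocket of the cardboard carton (the one without the tape roll) so that it stands upright, and let go of it. Then swing the carton's lid shut and tuck the tab on the lid's edge down inside the front wall, so that the lid lies fully home. Leave the other things on the bench where they are.

Things in the scene. Friction and masses are not known exactly. Their poses are not given: they have to be found in the camera images.
- carton: cardboard carton fixed to a plywood board. Origin: centre of the board's underside, on the bench; x from front wall to back (hinge) wall, y along the front wall, z up. Outside 130 (x) by 240 (y) mm, walls 4 mm, so the front wall's inner face is at x = -61; rim 78 and inner floor 11 mm above the bench. Divider at y = +15, 50 mm high; tape roll fixed on its +y side. Board 284 mm long, end cleats 26 mm high.
- pocket (a point): centre of the floor of the empty pocket, on the divider's -y side (carton frame: 0, -51, 11 mm); the pocket measures 122 mm (x) by 129 mm (y) and is 67 mm deep to the rim. Axes as the carton's.
- jar_center (a point): centre, half-way up, of the small white jar with a black screw cap: 46 mm in diameter, 56 mm high, about 90 g, standing upright and loose on the bench; z axis up through the cap
- carton_hinge (a point): middle of the lid's hinge line, on the back wall's top (carton frame: 63, 0, 80 mm); the hinge line runs along the carton's y. Axes as the carton's.
- carton_lid (a joint): angle of the lid, rad: 0 = shut, level on the rim; 1.57 = upright; more leans back, away from the front wall; stop at 2.0. Cardboard panel 4 mm thick, 236 mm wide, 119 mm from hinge line to free edge. Its stiff crease keeps it at any angle it is left (0.12 N m to turn it, about 1 N at the free edge).
- carton_tab (a joint): fold of the tab against the lid, rad: 0 = in line with the lid; 1.57 = square to it, pointing down into the carton when the lid is shut; stop at 1.95. With lid angle a and fold f the tab points to the front at elevation a - f. Folded under about 1.6 as the lid comes down, it can catch on the front rim; 1.6 to 1.95 passes inside. Stays at any fold given (0.02 N m, about 1 N at its tip).
- lid_edge (a point): middle of the lid's free edge, where the tab is creased on; with the lid shut it lies at x = -56 mm in the carton's frame, 5 mm inside the inner face of the front wall
- tab_tip (a point): middle of the tab's outer edge, 28 mm from the lid's free edge; the tab is 3 mm thick and 154 mm wide (its rounded outer corners start 65 mm either side of the middle)
- tape_masking: roll of cream masking tape lying flat, 54 mm across, 18 mm high; loose; origin at the centre of its underside; to be left alone
- wax_tin: round brown tin, 77 mm across, 32 mm high; loose; origin at the centre of its underside; to be left alone
- cork_block: brown cork sanding block, 61 x 101 x 32 mm; loose; origin at the centre of its underside; to be left alone
- screwdriver: screwdriver with amber handle lying on the bench, 194 mm long, 28 mm high; loose; origin at the centre of its underside; to be left alone
Things that resemble listed ones, but are neither listed nor needed, are in the scene too. Of the things that look like the part that bears jar_center, the middle-sized one is meant.

How it is judged:
By the outcome, as a careful person would: the job done as asked, in the order asked, and still so for the second after the job is handed in, with the robot touching nothing.
It also fails if it takes over 72 s, if anything falls off the work surface, if the arm or the gripper's body presses on something with over 40 N, if the wrist force passes 120 N, or if a joint passes its speed limit or range.

ROBOT

A 6-joint arm with a two-finger parallel gripper is mounted at the origin on the work surface; the furniture and walls round the work are solid. World frame = base frame: x ahead of the robot, y to its left, z up, the work surface at z = 0. Lengths are in m, angles in rad, forces in N, time in s.
With the tool pointing down it reaches from about 0.35 to 0.725 m from the base axis. Payload 4.3 kg.
Tool frame: the origin (TCP) lies at the very end of the fingers, on their centre line; the grasp point (between the pads) lies 19 mm behind it; z points along the fingers, y is the line along which they close (so a half turn about z gives the same grasp; the last joint's range is limited). The gripper opens to 85 mm and grips with 20 to 120 N. Pads are 22 mm wide; open, the fingers measure 114 mm over their backs; the gripper's body (76 mm by 85 mm) begins 54 mm behind the grasp point. The pads swing forward as they close: fully open they stand 13 mm farther back than shut.
Start: joints at [-1.347, 0.377, 0.081, 1.274, 0, 1.46], TCP at [0.188, -0.543, 0.231] pointing down, gripper open.
Joint ranges: [-2.72, 2.72], [-0.84, 1.66], [-1.02, 1.22], [-1.77, 2.12], [-1.37, 1.28], [-3.14, 3.14]. Speed limits (rad/s): [2.57, 2.57, 3.14, 3.14, 3.14, 3.14].

INTERFACE

Orientations are given as a 3x3 rotation matrix whose columns are the frame's x, y, z axes.
In Python, from plant import * gives the robot as it stands. The module is installed in compiled form; this text tells all that it offers.
- The arm moves only by the shell command python3 -m pendant 'ROWS' [FORCE]. ROWS is JSON, a list of rows, each a list of 3 entries, a list of its own where there are three numbers: the finger opening in mm, from 0 to 85.4, then the shift along the tool's x, y, z in mm, then the turn, a rotation vector about the tool's x, y, z in rad. A call has 1 to 12 rows; each row shifts and turns the commanded pose from where the row before left it, along the tool's axes as they then stand; what a row does not reach is not made up. A row lasts 1/10 s, in which the tool goes at most 50 mm and 8.59 degrees, less where a joint would pass 70% of its speed; a pose out of reach is approached as far as the arm can. A call is refused whole if a number of a shift passes 50 or a number of a turn 0.15, either way. A call with a gripper value outside its range is refused whole. The fingers move at their own pace and stop on an object; FORCE is the grip in N (left out, the last holds). Time passes only in rows, so rows that do not move let the fingers close. It gives the time, the measured TCP pose, the force, the opening and the grip force at its end, in the units of the state.
- get_obs(): the state, without advancing time (a new reading comes with each control period).
- snapshot(name): name is "scene" or "side" or "wrist"; returns a dict with "image" (480x640x3 uint8, red, green, blue), "depth" (480x640 float32, m along the optical axis (not along the pixel's ray), 0 where there is no reading), "mtx" (3x3 intrinsics, pixels), "pose" (4x4, takes a point from camera to world coordinates). Camera axes: x right, y down, z forward; pixel columns grow to the right and rows downward; lengths in m; the calibration is good to about 2 mm. A picture is of the moment at which its call begins.
- finish_job(): hands the job in; it is judged then, once.
The state is a dict: "time": time; "joints": joint angles; "qvel": joint speeds; "effort": joint torques, N m; "ee_pos": TCP position; "tcp_rot": TCP orientation; "wrist_force": force on the tool from outside, world axes, zero at the start; "wrist_torque": the same for the moment, N m; "gripper_width": finger opening in m; "finger_force": force on a finger pad.
Only numpy, scipy, OpenCV 4.12 (cv2) and the standard library are available. Lean on these libraries where they do the work, as an engineer would, in place of code of your own. Each camera call takes 0.05 s, during which the arm holds its last target. There are 200 camera calls.

## Working session

There is one attempt and no reset: what is moved stays moved. The work goes in short steps, Python scripts to look and compute and a shell command to move; the robot and the scene stay as the last step left them, time stands still between calls to the robot, and variables do not carry over. Pictures are saved under pics/ and viewed, at most 10 in all, crops included, and the job is handed in when it is done.

```bash
mkdir -p pics; cat > h.py <<'E'
from plant import *
import numpy as np, cv2
def snap(n,f):
    s=snapshot(n); cv2.imwrite(f'pics/{f}.png',s['image'][:,:,::-1]); np.savez(f'/tmp/{f}.npz',**s); return s
def cloud(s):
    d=s['depth'];K=s['mtx'];v,u=np.mgrid[:480,:640]
    P=np.stack([(u-K[0,2])/K[0,0]*d,(v-K[1,2])/K[1,1]*d,d],-1)
    W=P@s['pose'][:3,:3].T+s['pose'][:3,3]; W[d==0]=np.nan; return W
E
python3 - <<'E'
from h import *
for n in("scene","side"):
    s=snap(n,n+'0'); print(n,s['pose'].round(3).tolist())
o=get_obs();print(o['ee_pos'],o['tcp_rot'],o['time'])
E
```

```text
scene [[-0.484, -0.561, 0.671, -0.44], [-0.875, 0.299, -0.38, 0.478], [0.013, -0.772, -0.636, 0.891], [0.0, 0.0, 0.0, 1.0]]
side [[0.934, -0.24, 0.265, 0.087], [-0.357, -0.608, 0.709, -0.913], [-0.01, -0.757, -0.653, 0.913], [0.0, 0.0, 0.0, 1.0]]
[ 0.18826662 -0.54269267  0.23042845] [[ 9.44805602e-01  3.27631235e-01 -3.84046005e-04]
 [ 3.27631377e-01 -9.44803881e-01  1.81872025e-03]
 [ 2.33021407e-04 -1.84416260e-03 -9.99998272e-01]] 0.1
```

View pics/scene0.png

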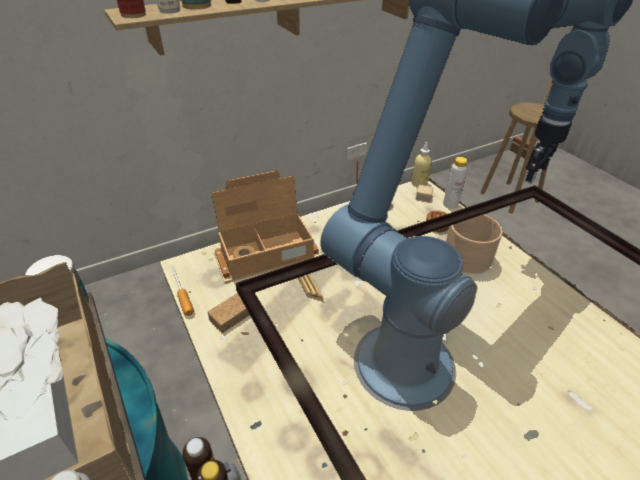

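View pics/side0.png

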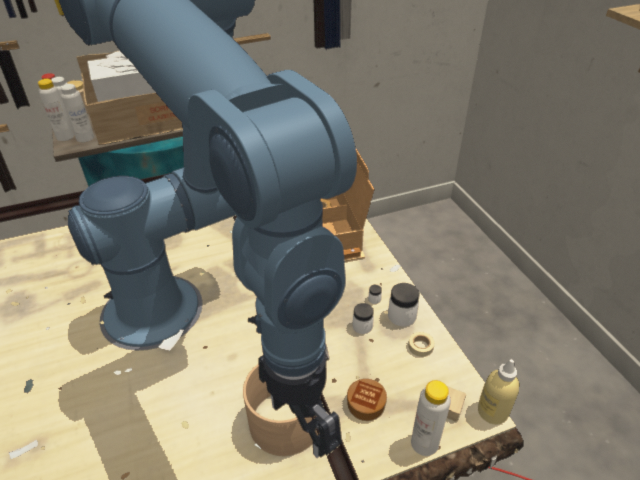

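The scene view shows the carton at about (265,240), lid open, with the tape roll in its left pocket. The side view shows three jars; the middle-sized one is at (363,318), the small one at (375,295) and the large one at (403,305). A dark bar crosses both views, so I'll check its height.

```bash
python3 - <<'E'
from h import *
A=dict(np.load('/tmp/scene0.npz'));B=dict(np.load('/tmp/side0.npz'))
a=cloud(A);b=cloud(B)
def p(W,l):
    for n,(u,v) in l.items(): print(n,(u,v),W[v,u].round(3))
p(a,dict(bar1=(245,289),bar2=(400,238),bar3=(535,190),bar4=(300,390),lidL=(215,194),lidR=(295,180),lidbR=(300,217),tabL=(228,181),tabR=(280,174),frL=(230,277),frR=(313,257),front=(265,262),rimL=(228,258),rimR=(312,238),floor=(283,238),backw=(245,215)))
p(b,dict(bar=(345,465),bar2=(30,212),jcap=(363,311),jbody=(363,325),small=(375,290),large=(403,292),lid=(362,190),tape=(421,337),rim=(360,245),cl=(352,255)))
# jar caps
W=b;z=W[...,2]
for n,(u0,u1,v0,v1) in dict(mid=(345,380,298,335),small=(366,386,283,305),large=(385,422,280,328)).items():
    w=W[v0:v1,u0:u1].reshape(-1,3);im=B['image'][v0:v1,u0:u1].reshape(-1,3)
    zt=np.nanmax(w[:,2]);m=(im.max(1)<90)&(w[:,2]>zt-.006)
    print(n,zt,m.sum(),(np.nanmin(w[m],0)+np.nanmax(w[m],0))/2,np.ptp(w[m],0))
# carton: points with z .06-.09
w=a.reshape(-1,3);m=(w[:,2]>.072)&(w[:,2]<.084)&(w[:,0]>.35);q=w[m]
u,v=np.mgrid[:480,:640][1].ravel()[m],np.mgrid[:480,:640][0].ravel()[m]
k=(u>200)&(u<330)&(v>170)&(v<290);q=q[k];print(len(q));np.save('/tmp/q.npy',q)
r=cv2.minAreaRect(q[:,:2].astype(np.float32)*1000);print(r,cv2.boxPoints(r))
im=cv2.resize(A['image'][160:300,190:340,::-1],None,fx=5,fy=4);im=cv2.resize(A['image'][165:295,195:335],None,fx=4,fy=4,interpolation=2)
im2=cv2.resize(B['image'][170:300,300:440],None,fx=4,fy=4,interpolation=2)
cv2.imwrite('pics/c1.png',im[:,:,::-1])
E
```

```text
bar1 (245, 289) [0.251 0.275 0.148]
bar2 (400, 238) [ 0.08  -0.     0.316]
bar3 (535, 190) [ 0.246 -0.667  0.12 ]
bar4 (300, 390) [-0.033  0.282  0.153]
lidL (215, 194) [0.581 0.226 0.189]
lidR (295, 180) [ 1.67  -0.541 -0.616]
lidbR (300, 217) [0.511 0.005 0.078]
tabL (228, 181) [0.577 0.187 0.221]
tabR (280, 174) [ 1.653 -0.436 -0.534]
frL (230, 277) [0.442 0.256 0.009]
frR (313, 257) [0.26  0.097 0.161]
front (265, 262) [0.423 0.159 0.038]
rimL (228, 258) [0.445 0.253 0.076]
rimR (312, 238) [0.408 0.02  0.08 ]
floor (283, 238) [0.521 0.059 0.012]
backw (245, 215) [0.557 0.157 0.109]
bar (345, 465) [ 0.251 -0.56   0.122]
bar2 (30, 212) [-0.218  0.265  0.16 ]
jcap (363, 311) [ 0.434 -0.229  0.057]
jbody (363, 325) [ 0.428 -0.245  0.03 ]
small (375, 290) [ 0.495 -0.164  0.036]
large (403, 292) [ 0.53  -0.228  0.079]
lid (362, 190) [0.557 0.059 0.157]
tape (421, 337) [ 0.537 -0.31   0.015]
rim (360, 245) [0.53 0.   0.03]
cl (352, 255) [ 0.501 -0.017  0.02 ]
mid 0.05996668692847418 57 [ 0.43239999 -0.22849806  0.05693547] [0.03513311 0.03872798 0.00568433]
small 0.05703082849713992 1 [ 0.44913945 -0.21144168  0.05537682] [0. 0. 0.]
large 0.08439187320166153 117 [ 0.52819402 -0.2433623   0.08134925] [0.05335271 0.03988302 0.00584001]
609
((483.6848449707031, 127.28241729736328), (241.65635681152344, 136.8951873779297), 83.48712921142578) [[ 4.0197388e+02  1.4997780e+01]
 [ 5.3798560e+02 -5.2975464e-01]
 [ 5.6539581e+02  2.3956705e+02]
 [ 4.2938409e+02  2.5509459e+02]]
```

View pics/c1.png

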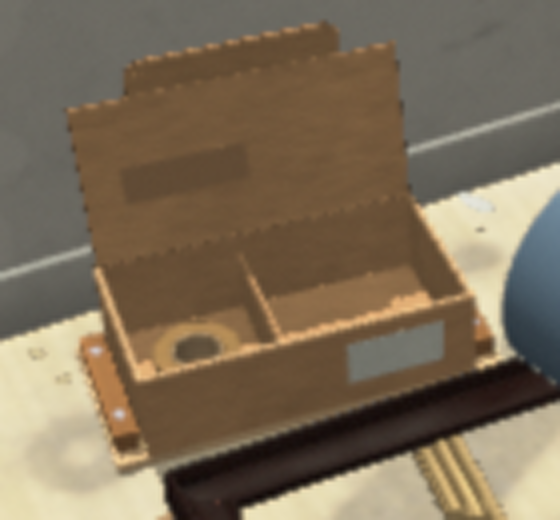

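The crop shows the tape roll in the left pocket at about (195,345) and the empty pocket on the right at (350,300). The lid leans back, and the tab is nearly in line with it. The dark bar is about 0.15 m high at x≈0.25. My carton estimate is C=(0.480,0.1275) with yaw −6.5°, and the jar is at (0.432,−0.2285).

```bash
python3 - <<'E'
from h import *
b=cloud(dict(np.load('/tmp/side0.npz')))
w=b[360:450,245:268].reshape(-1,3);print(np.nanmax(w[:,2]),b[380,255],b[372,262])
E
python3 -m pendant '[[85,[33,-22,-4],[0,0,0]],[85,[33,-22,-4],[0,0,0]],[85,[33,-22,-2],[0,0,0]],[85,[33,-22,0],[0,0,0]],[85,[33,-22,0],[0,0,0]],[85,[33,-22,0],[0,0,0]],[85,[33,-22,0],[0,0,0]],[60,[33,-22,0],[0,0,0]],[60,[33,-22,0],[0,0,0]],[60,[33,-22,0],[0,0,0]],[60,[0,0,20],[0,0,0]],[60,[0,0,0],[0,0,0]]]'
python3 - <<'E'
from h import *
s=snap('wrist','w1');o=get_obs();print(o['ee_pos'],o['tcp_rot'].round(3).tolist(),o['joints'].round(2),o['gripper_width'])
w=cloud(s);z=w[...,2]
m=(z>.049)&(z<.066)&(np.hypot(w[...,0]-.432,w[...,1]+.2285)<.05)
q=w[m][:,:2].astype(np.float32);print(len(q),cv2.minEnclosingCircle(q*1000),z[m].mean())
E
```

```text
0.4303214742273003 [ 0.16495935 -0.33577576  0.08803639] [ 0.1552108  -0.48849925  0.31920722]
time: 1.3
ee_pos: [0.4272, -0.2253, 0.219]
tcp_rot: [[0.944, 0.33, -0.004], [0.33, -0.944, 0.002], [-0.003, -0.004, -1.0]]
wrist_force: [-1.1, -0.3, 0.1]
gripper_width: 0.0601
finger_force: 0.0
[ 0.42709886 -0.22618355  0.22006521] [[0.944, 0.329, -0.003], [0.329, -0.944, 0.002], [-0.002, -0.003, -1.0]] [-0.62  0.2  -0.19  1.18 -0.    2.19] 0.059793533988934895
1781 ((437.3764343261719, -225.18756103515625), 21.820606231689453) 0.05549120588601625
```

View pics/w1.png

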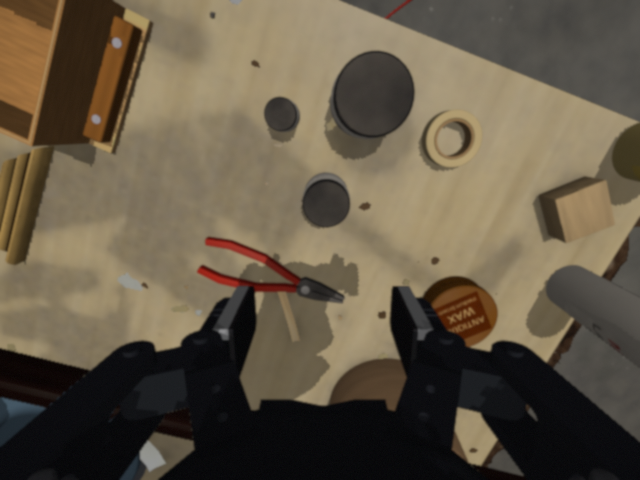

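The wrist picture shows the middle jar's cap at (326,200), in world (0.4374,−0.2252). The fingers will come down to its left and right, clear of the pliers. Next is the descent and grasp.

```bash

python3 -m pendant '[[65,[5,2,30],[0,0,0]],[65,[5,0,35],[0,0,0]],[65,[0,0,35],[0,0,0]],[65,[0,0,35],[0,0,0]],[65,[0,0,30],[0,0,0]],[65,[0,0,20],[0,0,0]],[65,[0,0,15],[0,0,0]],[65,[0,0,0],[0,0,0]],[65,[0,0,0],[0,0,0]],[35,[0,0,0],[0,0,0]],[35,[0,0,0],[0,0,0]],[35,[0,0,0],[0,0,0]]]' 30
python3 -m pendant '[[35,[0,0,0],[0,0,0]],[35,[0,0,0],[0,0,0]],[35,[0,0,-10],[0,0,0]],[35,[0,0,-30],[0,0,0]],[35,[0,0,-40],[0,0,0]],[35,[0,0,-40],[0,0,0]],[35,[0,0,-20],[0,0,0]],[35,[0,0,0],[0,0,0]]]'
```

```text
time: 2.55
ee_pos: [0.4391, -0.2268, 0.0228]
tcp_rot: [[0.945, 0.327, 0.002], [0.327, -0.945, -0.002], [0.001, 0.002, -1.0]]
wrist_force: [-0.7, 0.1, 6.8]
gripper_width: 0.0434
finger_force: 30.7
time: 3.35
ee_pos: [0.4406, -0.2275, 0.1655]
tcp_rot: [[0.945, 0.328, 0.007], [0.328, -0.945, -0.005], [0.005, 0.006, -1.0]]
wrist_force: [0.3, 0.1, -0.9]
gripper_width: 0.0429
finger_force: 31.2
```

```bash

python3 -m pendant '[[35,[16.5,-34.6,0],[0,0,0]],[35,[16.5,-34.6,0],[0,0,0]],[35,[16.5,-34.6,0],[0,0,0]],[35,[16.5,-34.6,0],[0,0,0]],[35,[16.5,-34.6,0],[0,0,0]],[35,[16.5,-34.6,0],[0,0,0]],[35,[16.5,-34.6,0],[0,0,0]],[35,[16.5,-34.6,0],[0,0,0]],[35,[0,0,0],[0,0,-0.14]],[35,[0,0,0],[0,0,-0.14]],[35,[0,0,0],[0,0,-0.14]],[35,[0,0,0],[0,0,-0.14]]]' 
python3 -m pendant '[[35,[0,0,0],[0,0,-0.14]],[35,[0,0,0],[0,0,-0.14]],[35,[0,0,0],[0,0,-0.14]],[35,[0,0,0],[0,0,-0.14]],[35,[0,0,0],[0,0,0]],[35,[0,0,0],[0,0,0]]]'
python3 - <<'E'
from h import *
s=snap('wrist','w2');o=get_obs();print(o['ee_pos'],o['tcp_rot'].round(3).tolist(),o['joints'].round(2))
w=cloud(s);z=w[...,2];m=(z>.070)&(z<.082)
c=np.array([.48,.1275]);t=np.radians(-6.5);R=np.array([[np.cos(t),-np.sin(t)],[np.sin(t),np.cos(t)]])
q=(w[...,:2]-c)@R;np.save('/tmp/q2.npy',q)
for nm,k in dict(front=m&(abs(q[...,0]+63)<12)&(abs(q[...,1])<110),side=m&(abs(q[...,1]+118)<12)&(abs(q[...,0])<50)).items():
    p=q[k]; print(nm,len(p)); 
    if len(p)>10: print(np.percentile(p,[3,50,97],axis=0).round(4).tolist(),np.polyfit(p[:,1],p[:,0],1) if nm=='front' else np.polyfit(p[:,0],p[:,1],1))
E
```

```text
time: 4.55
ee_pos: [0.4711, 0.0791, 0.1599]
tcp_rot: [[0.622, 0.783, -0.003], [0.783, -0.622, -0.0], [-0.002, -0.002, -1.0]]
wrist_force: [-0.3, 0.6, -1.4]
gripper_width: 0.043
finger_force: 31.3
time: 5.15
ee_pos: [0.4715, 0.0788, 0.1604]
tcp_rot: [[0.12, 0.993, -0.002], [0.993, -0.12, -0.0], [-0.0, -0.002, -1.0]]
wrist_force: [-0.4, 0.0, -0.9]
gripper_width: 0.0432
finger_force: 31.3
[0.47165921 0.07883784 0.16062021] [[0.119, 0.993, -0.001], [0.993, -0.119, -0.0], [-0.0, -0.001, -1.0]] [ 0.03  0.22 -0.32  1.03 -0.    1.72]
front 0
side 0
```

View pics/w2.png

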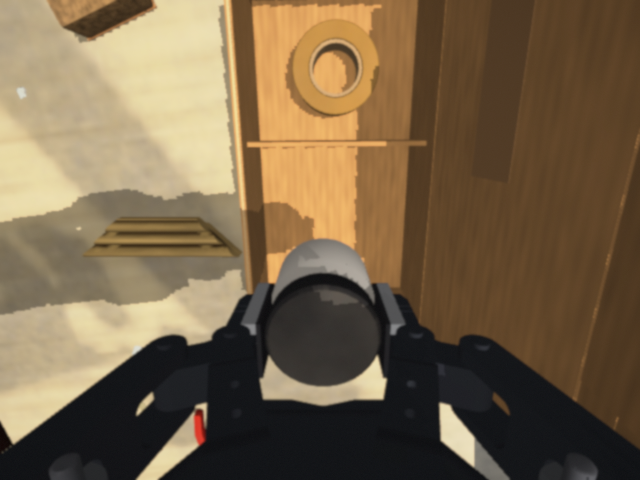

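The wrist view shows the jar held upright at (322,320), above the empty pocket. The divider is at v≈145 and the front wall at u≈240. My mask mixed metres and millimetres, so I'll redo it from the stored picture.

```bash
python3 - <<'E'
from h import *
s=dict(np.load('/tmp/w2.npz'));w=cloud(s);z=w[...,2]*1000
q=np.load('/tmp/q2.npy')*1000
def f(nm,k,i):
    p=q[k];print(nm,len(p),np.percentile(p[:,i],[3,50,97]).round(1),np.polyfit(p[:,1-i],p[:,i],1).round(4))
x,y=q[...,0],q[...,1]
f('front',(abs(z-77)<6)&(abs(x+63)<15)&(abs(y-20)<90),0)
f('divider',(abs(z-50)<16)&(z>56)&(z<68)&(abs(y-15)<12)&(abs(x)<50),1)
f('floor',(abs(z-11)<4)&(abs(x)<70)&(y>-50)&(y<10),0)
lid=(z>95)&(x>55)&(abs(y)<110);p=np.c_[x[lid],z[lid]];print(len(p),np.polyfit(p[:,1],p[:,0],1))
E
```

```text
front 2391 [-58.3 -55.7 -54.3] [-5.00000e-04 -5.58948e+01]
divider 699 [13.5 15.  16.4] [1.9000e-03 1.4999e+01]
floor 10258 [-51.6   6.5  64.7] [-4.0000e-03  6.5887e+00]
75697 [ 0.1179232  63.83833914]
```

```bash

python3 -m pendant '[[35,[-1,5,0],[0,0,0]],[35,[-1,5,10],[0,0,0]],[35,[0,0,25],[0,0,0]],[35,[0,0,25],[0,0,0]],[35,[0,0,25],[0,0,0]],[35,[0,0,20],[0,0,0]],[35,[0,0,10],[0,0,0]],[35,[0,0,5],[0,0,0]],[35,[0,0,0],[0,0,0]],[35,[0,0,0],[0,0,0]]]'
```

```text
time: 6.2
ee_pos: [0.4828, 0.0757, 0.042]
tcp_rot: [[0.117, 0.993, 0.001], [0.993, -0.117, -0.0], [0.0, 0.001, -1.0]]
wrist_force: [-0.2, -1.1, -1.2]
gripper_width: 0.0433
finger_force: 31.3
```

```bash

python3 -m pendant '[[35,[0,0,3],[0,0,0]],[35,[0,0,3],[0,0,0]],[35,[0,0,1],[0,0,0]],[35,[0,0,0],[0,0,0]]]'
python3 -m pendant '[[35,[0,0,1],[0,0,0]],[35,[0,0,0],[0,0,0]]]'
```

```text
time: 6.6
ee_pos: [0.4818, 0.0756, 0.0342]
tcp_rot: [[0.117, 0.993, -0.0], [0.993, -0.117, -0.0], [-0.0, -0.0, -1.0]]
wrist_force: [-0.1, -0.3, -1.1]
gripper_width: 0.0434
finger_force: 31.3
time: 6.8
ee_pos: [0.482, 0.0756, 0.0339]
tcp_rot: [[0.117, 0.993, 0.0], [0.993, -0.117, -0.0], [-0.0, 0.0, -1.0]]
wrist_force: [-1.8, 0.4, 4.9]
gripper_width: 0.043
finger_force: 31.8
```

```bash

python3 -m pendant '[[58,[0,0,0],[0,0,0]],[58,[0,0,0],[0,0,0]],[58,[0,0,0],[0,0,0]],[58,[0,0,-10],[0,0,0]],[58,[0,0,-20],[0,0,0]],[58,[0,0,-30],[0,0,0]],[58,[0,0,-35],[0,0,0]],[58,[0,-5,-40],[0,0,0]],[0,[0,-5,-40],[0,0,0]],[0,[0,0,-45],[0,0,0]],[0,[0,0,-10],[0,0,0]],[0,[0,0,0],[0,0,0]]]'
python3 - <<'E'
from h import *
s=snap('wrist','w3');o=get_obs();print(o['ee_pos'],o['gripper_width'])
w=cloud(s);z=w[...,2]*1000
t=np.radians(-6.5);R=np.array([[np.cos(t),-np.sin(t)],[np.sin(t),np.cos(t)]])
q=(w[...,:2]-[.487,.1267])@R*1000;x,y=q[...,0],q[...,1]
m=(z>62)&(z<75)&(np.hypot(x,y+51)<35)
print('jar',m.sum(),cv2.minEnclosingCircle(q[m].astype(np.float32)),np.median(z[m]))
s=snap('scene','s2');w=cloud(s);z=w[...,2]*1000
q=(w[...,:2]-[.487,.1267])@R*1000;x,y=q[...,0],q[...,1]
k=(np.abs(y)<60)&(z>100)&(z<300)&(x>55)&(x<140)
for lo in range(100,240,10):
    n=k&(z>=lo)&(z<lo+10); print(lo,n.sum(),np.median(x[n]).round(1) if n.any() else '')
E
```

```text
time: 8.0
ee_pos: [0.4736, 0.0769, 0.266]
tcp_rot: [[0.117, 0.993, 0.006], [0.993, -0.117, 0.0], [0.001, 0.006, -1.0]]
wrist_force: [0.7, 0.1, 0.0]
gripper_width: 0.0008
finger_force: 0.0
[0.47253085 0.07685875 0.26388604] 1.4738015473646427e-05
jar 1409 ((0.2761566936969757, -53.1934814453125), 21.90647315979004) 66.53912909103504
100 121 64.7
110 138 66.5
120 132 68.6
130 128 70.4
140 140 71.9
150 142 74.6
160 140 76.2
170 134 78.3
180 145 80.6
190 151 82.4
200 123 83.1
210 135 82.6
220 83 82.5
230 0
```

View pics/s2.png

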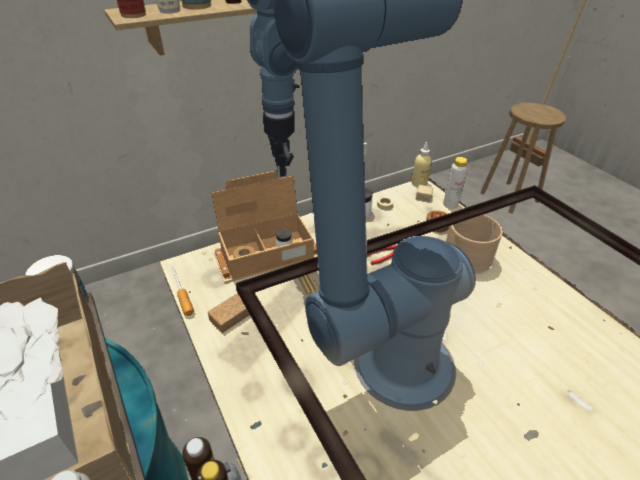

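The scene view shows the jar standing upright in the pocket at (284,240), with its cap top at z=66.5 mm. The lid is still open at about 1.76 rad and the tab stands nearly vertical, with its tip at z≈225 mm. Next I'll take the closed fingers behind the lid.

```bash

python3 -m pendant '[[0,[10,15,-5],[0,0,0]],[0,[10,30,-5],[0,0,0]],[0,[10,30,0],[0,0,0]],[0,[10,30,0],[0,0,0]],[0,[11,30,0],[0,0,0]],[0,[0,5,10],[0,0,0]],[0,[0,0,25],[0,0,0]],[0,[0,0,20],[0,0,0]],[0,[0,0,0],[0,0,0]],[0,[0,0,0],[0,0,0]]]'
python3 - <<'E'
from h import *
o=get_obs();t=np.radians(-6.5);R=np.array([[np.cos(t),-np.sin(t)],[np.sin(t),np.cos(t)]])
print((o['ee_pos'][:2]-[.485,.127])@R*1000,o['ee_pos'][2],o['joints'].round(2))
E
```

```text
time: 9.1
ee_pos: [0.6153, 0.1109, 0.2169]
tcp_rot: [[0.117, 0.993, -0.004], [0.993, -0.117, -0.0], [-0.001, -0.004, -1.0]]
wrist_force: [0.2, 0.8, 1.2]
gripper_width: -0.0
finger_force: 0.0
[131.25067224  -1.25407695] 0.21694868379280843 [ 0.08  0.49  0.22  1.3  -0.    1.76]
```

```bash

python3 -m pendant '[[0,[0,-15,-2],[0,0,0]],[0,[0,-12,-1],[0,0,0]],[0,[0,-6,0],[0,0,0]],[0,[0,-4,1],[0,0,0]],[0,[0,-4,1],[0,0,0]],[0,[0,-4,2],[0,0,0]],[0,[0,-4,3],[0,0,0]],[0,[0,-3,4],[0,0,0]],[0,[0,-2,4],[0,0,0]],[0,[0,-1,3],[0,0,0]],[0,[0,0,2],[0,0,0]],[0,[0,0,0],[0,0,0]]]'
cat > m.py <<'E'
from h import *
import sys
s=snap('scene',sys.argv[1]);o=get_obs();t=np.radians(-6.5);R=np.array([[np.cos(t),-np.sin(t)],[np.sin(t),np.cos(t)]])
print('tcp',((o['ee_pos'][:2]-[.485,.127])@R*1000).round(1),o['ee_pos'][2].round(4),o['time'],o['wrist_force'].round(1))
w=cloud(s);z=w[...,2]*1000
q=(w[...,:2]-[.485,.127])@R*1000;x,y=q[...,0],q[...,1]
for nm,k in dict(edge=(y>80)&(y<112),tabL=(y>35)&(y<65)).items():
    k&=(z>70)&(z<250)&(x>-100)&(x<140);p=np.c_[x[k],z[k]]
    b=(p[:,1]//8).astype(int);print(nm,[(int(i*8+4),*np.percentile(p[b==i,0],[5,50,95]).round(0).astype(int).tolist()) for i in np.unique(b) if (b==i).sum()>3])
E
python3 m.py s3
```

```text
time: 10.3
ee_pos: [0.562, 0.1175, 0.2006]
tcp_rot: [[0.117, 0.993, -0.001], [0.993, -0.117, -0.0], [-0.0, -0.001, -1.0]]
wrist_force: [-0.3, 0.0, 0.0]
gripper_width: 0.0
finger_force: 0.0
tcp [77.8 -0.7] 0.2008 10.35 [0.7 0.6 1.2]
edge [(68, -67, -63, 64), (76, -67, -60, 65), (84, 58, 62, 65), (92, 61, 65, 68), (100, 62, 65, 69), (108, 63, 67, 71), (116, 66, 69, 73), (124, 67, 70, 75), (132, 67, 71, 75), (140, 69, 73, 76), (148, 72, 75, 79), (156, 73, 77, 80), (164, 74, 78, 82), (172, 76, 80, 84), (180, 77, 82, 85), (188, 80, 82, 87), (196, 81, 83, 87)]
tabL [(68, -64, 63, 65), (76, -67, -60, 64), (84, 58, 63, 67), (92, 61, 63, 68), (100, 59, 66, 70), (108, 63, 67, 70), (116, 64, 69, 73), (124, 66, 71, 75), (132, 67, 71, 75), (140, 70, 74, 77), (148, 71, 75, 80), (156, 72, 76, 80), (164, 75, 77, 82), (172, 77, 80, 82), (180, 78, 80, 83), (196, 59, 77, 88), (204, 57, 63, 74)]
```

```bash

python3 -m pendant '[[0,[0,-5,-1],[0,0,0]],[0,[0,-5,0],[0,0,0]],[0,[0,-4,1],[0,0,0]],[0,[0,0,2],[0,0,0]],[0,[0,0,2],[0,0,0]],[0,[0,0,2],[0,0,0]],[0,[0,0,1],[0,0,0]],[0,[0,0,0],[0,0,0]]]'
python3 m.py s4
python3 - <<'E'
import cv2
im=cv2.imread('pics/s4.png')[150:290,195:335];cv2.imwrite('pics/s4c.png',cv2.resize(im,None,fx=4,fy=4,interpolation=2))
E
```

```text
time: 11.15
ee_pos: [0.5491, 0.1192, 0.1948]
tcp_rot: [[0.117, 0.993, 0.002], [0.993, -0.117, -0.0], [0.0, 0.002, -1.0]]
wrist_force: [-0.3, 0.5, 3.0]
gripper_width: 0.0001
finger_force: 1.6
tcp [64.6 -0.5] 0.1948 11.2 [-0.4  0.7  3.5]
edge [(68, -65, 59, 63), (76, -67, -62, 64), (84, -4, 62, 66), (92, 60, 64, 66), (100, 62, 65, 69), (108, 64, 68, 72), (116, 65, 69, 73), (124, 67, 71, 77), (132, 68, 72, 75), (140, 70, 74, 76), (148, 72, 76, 79), (156, 74, 77, 82), (164, 75, 79, 82), (172, 78, 80, 83), (180, 78, 82, 86), (188, 80, 83, 86), (196, 82, 85, 89)]
tabL [(68, -67, -62, 63), (76, -66, -60, 63), (84, 55, 62, 66), (92, 60, 64, 66), (100, 61, 66, 69), (108, 64, 68, 70), (116, 66, 68, 72), (124, 68, 71, 73), (132, 69, 72, 76), (140, 71, 74, 77), (148, 72, 76, 80), (156, 74, 77, 81), (164, 76, 79, 83), (172, 77, 81, 84), (188, 59, 62, 69), (196, 59, 74, 87)]
```

View pics/s4c.png

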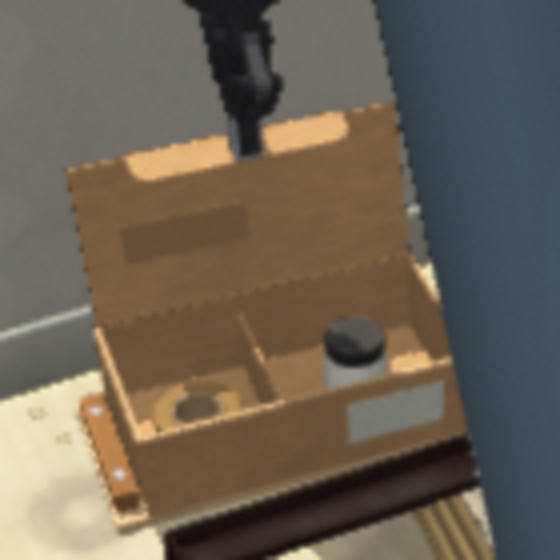

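The tab is now folded: the lit strip sits below the lid edge at (150–340, 130–170) in the crop. Its tip is at about x=59, z=190 mm, so the fold is roughly 1.9 rad. Next I'll go behind the lid and push it over.

```bash

python3 -m pendant '[[0,[0,0,-10],[0,0,0]],[0,[0,0,-25],[0,0,0]],[0,[0,25,0],[0,0,0]],[0,[0,25,0],[0,0,0]],[0,[0,17,5],[0,0,0]],[0,[0,0,25],[0,0,0]],[0,[0,0,17],[0,0,0]],[0,[0,0,0],[0,0,0]],[0,[0,-15,-1],[0,0,0]],[0,[0,-13,-2],[0,0,0]]]'
python3 -m pendant '[[0,[0,-10,-1],[0,0,0]],[0,[0,-10,0],[0,0,0]],[0,[0,-10,0],[0,0,0]],[0,[0,-9,0],[0,0,0]],[0,[0,-10,2],[0,0,0]],[0,[0,-10,3],[0,0,0]],[0,[0,-11,4],[0,0,0]],[0,[0,-9,5],[0,0,0]],[0,[0,-9,6],[0,0,0]],[0,[0,-9,7],[0,0,0]],[0,[0,0,0],[0,0,0]]]'
python3 m.py s5
```

```text
time: 12.2
ee_pos: [0.5871, 0.1146, 0.186]
tcp_rot: [[0.117, 0.993, 0.0], [0.993, -0.117, -0.0], [-0.0, 0.0, -1.0]]
wrist_force: [1.4, -0.2, -0.1]
gripper_width: 0.0004
finger_force: 0.5
time: 13.3
ee_pos: [0.4884, 0.126, 0.1582]
tcp_rot: [[0.116, 0.993, -0.003], [0.993, -0.116, -0.0], [-0.001, -0.003, -1.0]]
wrist_force: [0.4, -0.1, 0.4]
gripper_width: 0.0
finger_force: 0.0
tcp [ 4.5 -0.5] 0.1587 13.35 [-0.  -0.8 -0.2]
edge [(68, -68, 61, 63), (76, -67, -62, 63), (84, -66, 57, 60), (92, 46, 49, 53), (100, 39, 42, 46), (108, 31, 36, 38), (116, 24, 27, 29), (124, 18, 20, 22), (132, 9, 13, 15), (140, 4, 5, 7), (148, -4, -1, 1), (156, -13, -8, -6), (164, -18, -16, -14), (172, -22, -18, -16)]
tabL [(68, -66, -64, -2), (76, -66, -63, 61), (84, -68, -66, 57), (140, -30, -28, -26), (148, -32, -28, -24), (156, -28, -24, -20), (164, -24, -20, -14), (172, -24, -20, -18)]
```

```bash

python3 -m pendant '[[0,[0,-8,9],[0,0,0]],[0,[0,-7,9],[0,0,0]],[0,[0,-5,8],[0,0,0]],[0,[0,-4,8],[0,0,0]],[0,[0,-4,8],[0,0,0]],[0,[0,-2,8],[0,0,0]],[0,[0,-1,5],[0,0,0]],[0,[0,0,0],[0,0,0]]]'
python3 m.py s6
```

```text
time: 14.15
ee_pos: [0.4593, 0.1295, 0.1033]
tcp_rot: [[0.117, 0.993, -0.002], [0.993, -0.117, -0.0], [-0.001, -0.002, -1.0]]
wrist_force: [-0.6, -0.7, 0.4]
gripper_width: -0.0003
finger_force: 0.0
tcp [-25.4  -0.4] 0.1038 14.2 [ 0.1 -0.5 -0.3]
edge [(68, -67, -65, -63), (76, -67, -64, -58), (84, 30, 48, 62), (92, -3, 13, 33), (100, -51, -26, -5), (108, -55, -48, -40)]
tabL [(76, -67, -63, 58), (84, -52, 41, 61), (92, -54, 8, 35), (100, -54, -31, -5), (108, -57, -50, -37)]
```

```bash

python3 -m pendant '[[0,[0,-2,6],[0,0,0]],[0,[0,-1,6],[0,0,0]],[0,[0,0,5],[0,0,0]],[0,[0,0,3],[0,0,0]],[0,[0,0,1],[0,0,0]],[0,[0,0,0],[0,0,0]]]'
python3 m.py s7
```

```text
time: 14.8
ee_pos: [0.4568, 0.1299, 0.083]
tcp_rot: [[0.117, 0.993, -0.001], [0.993, -0.117, -0.0], [-0.0, -0.001, -1.0]]
wrist_force: [-0.6, 0.8, -0.4]
gripper_width: -0.0001
finger_force: 0.0
tcp [-28.3  -0.4] 0.0831 14.85 [ 0.7 -0.4  0.6]
edge [(68, -66, -64, -62), (76, -66, -50, 57), (84, -55, -2, 56)]
tabL [(76, -66, -54, 55), (84, -54, -3, 57), (220, -39, -32, -29), (228, -41, -37, -26), (244, -38, -36, -30)]
```

```bash

python3 -m pendant '[[0,[0,0,1],[0,0,0]],[0,[0,0,1],[0,0,0]],[0,[0,0,0],[0,0,0]]]'
python3 -m pendant '[[0,[0,0,0.7],[0,0,0]],[0,[0,0,0],[0,0,0]]]'
```

```text
time: 15.15
ee_pos: [0.4571, 0.1299, 0.0819]
tcp_rot: [[0.117, 0.993, 0.0], [0.993, -0.117, -0.0], [-0.0, 0.0, -1.0]]
wrist_force: [-0.9, -0.2, 5.8]
gripper_width: 0.0002
finger_force: 3.0
time: 15.35
ee_pos: [0.4572, 0.1299, 0.0818]
tcp_rot: [[0.117, 0.993, 0.001], [0.993, -0.117, -0.0], [-0.0, 0.001, -1.0]]
wrist_force: [-4.1, -1.4, 11.5]
gripper_width: -0.0003
finger_force: 5.6
```

The lid is now firm at z=82 mm, which is flush with its rim height. I'll back off and check.

```bash

python3 -m pendant '[[0,[0,0,-5],[0,0,0]],[0,[0,0,-20],[0,0,0]],[0,[0,0,-40],[0,0,0]],[0,[0,0,-45],[0,0,0]],[0,[-5,-10,-45],[0,0,0]],[0,[-10,-10,-30],[0,0,0]],[0,[0,0,0],[0,0,0]],[0,[0,0,0],[0,0,0]]]'
python3 - <<'E'
from h import *
s=snap('wrist','w9');w=cloud(s);z=w[...,2]*1000
t=np.radians(-6.5);R=np.array([[np.cos(t),-np.sin(t)],[np.sin(t),np.cos(t)]])
q=(w[...,:2]-[.485,.127])@R*1000;x,y=q[...,0],q[...,1]
for a in (-62,-52,-40,-20,0,20,40,55):
    print(a,[np.nanmedian(z[(abs(x-a)<3)&(abs(y-b)<8)]).round(1) for b in (-60,0,60,100)])
E
```

```text
time: 16.15
ee_pos: [0.4361, 0.1174, 0.2661]
tcp_rot: [[0.117, 0.993, 0.002], [0.993, -0.117, 0.0], [0.0, 0.002, -1.0]]
wrist_force: [0.6, -0.9, 0.1]
gripper_width: 0.0001
finger_force: 0.0
-62 [np.float64(77.4), np.float64(352.6), np.float64(77.4), np.float64(77.4)]
-52 [np.float64(82.2), np.float64(346.3), np.float64(82.0), np.float64(82.1)]
-40 [np.float64(82.1), np.float64(348.8), np.float64(82.2), np.float64(82.1)]
-20 [np.float64(82.0), np.float64(329.3), np.float64(82.1), np.float64(82.0)]
0 [np.float64(82.0), np.float64(348.8), np.float64(82.4), np.float64(81.8)]
20 [np.float64(82.1), np.float64(82.0), np.float64(82.4), np.float64(81.9)]
40 [np.float64(82.1), np.float64(82.0), np.float64(82.1), np.float64(82.0)]
55 [np.float64(82.0), np.float64(81.7), np.float64(82.0), np.float64(81.9)]
```

View pics/w9.png

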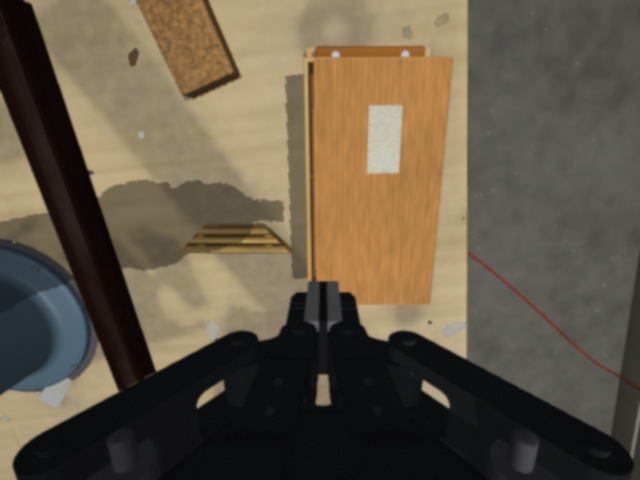

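The lid lies flat at 82 mm across its whole surface, spanning (310–450, 57–303). No tab shows outside the front rim at u≈308.

```bash
python3 -c "
from plant import *
print(finish_job())"
```

```text
the job is handed in; nothing more can be done
None
```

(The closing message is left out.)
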